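# Put the plaster scraper away in its bench dock

### The job

Put the red-handled plaster scraper away: slide its flat blade into the slot of the wooden dock until the blade is fully home, with the handle's shoulder up against the slotted block and the handle lying on the dock's base board. Let go of it there, and leave the plaster slab, the brush and the plaster stopper where they are.

Things in the scene. Friction and masses are not known exactly. Their poses are not given: they have to be found in the camera images.
- scraper: Plaster scraper, 175 mm long, 0.16 kg, lying flat on the table. Origin: centre of the underside of its red handle; x points to the blade, z up. Handle x -52 to 45 mm, 28 mm wide, 22 mm thick; a dark steel bolster, x 45 to 52 mm, 36 mm wide, 22 mm thick; then the flat blade. Grip the handle across its width; the centre of mass is about 25 mm ahead of the origin.
- blade_tip (a point): Middle of the flat steel blade's front edge, at (122.5, 0, 11) mm in the scraper's frame. The blade runs from x 52.5 to 122.5 mm, is 60 mm wide (52 mm over the last 10 mm) and 4 mm thick, z 9 to 13 mm: it lies 9 mm above whatever the handle rests on.
- shoulder (a point): Middle of the shoulder (front face of the bolster), at (52.5, 0, 11) mm in the scraper's frame. It touches the face of the block when the blade is home.
- dock: Wooden tool dock fixed to the table. Origin: centre of its underside; z up, x is the direction in which the blade goes in. Dark base board 200 mm (x) by 130 mm (y), 14 mm thick; its open front, x -100 to 12 mm, carries the handle. Lighter slotted block on the rear, x 12 to 100 mm, 130 mm wide, top at z 46 mm. Blade home: scraper's origin near (-40, 0, 14) mm, x axes parallel.
- slot_mouth (a point): Centre of the slot's mouth on the block's front face, at (12, 0, 25) mm in the dock's frame, with the dock's axes. The slot is level, 72 mm wide (y), 12 mm high (z 19 to 31 mm in the dock's frame) and 80 mm deep; the first 6 mm are 2 mm wider all round. A blade whose handle lies on the board passes 4 mm above the slot's floor.
- brush: Bystander: slip brush with a wooden handle, 169 mm long (along its y), 31 mm wide, 13 mm high, lying on the right; origin at the centre of its underside.
- stopper: Bystander: white plaster stopper, 50 mm across, 33 mm high, origin at the centre of its underside.
- slab: Bystander: white plaster slab of a mould, 119 (x) x 75 (y) x 55 mm, origin at the centre of its underside.

How it is judged:
By the outcome, as a careful person would: the job done as asked, in the order asked, and still so for the second after the job is handed in, with the robot touching nothing.
It also fails if it takes over 38 s, if anything falls off the work surface, if the arm or the gripper's body presses on something with over 40 N, if the wrist force passes 120 N, or if a joint passes its speed limit or range.

### The arm

A 6-joint arm with a two-finger parallel gripper is mounted at the origin on a cart in front of the work surface, level with it; the furniture and walls round the work are solid. World frame = base frame: x ahead of the robot, y to its left, z up, the work surface at z = 0. Lengths are in m, angles in rad, forces in N, time in s.
With the tool pointing down it reaches from about 0.2 to 0.875 m from the base axis. Payload 3.4 kg.
Tool frame: the origin (TCP) lies on the centre line of the jaws, within the pads' length; the fingertips stand 8 mm ahead of it and the grasp point (between the pads) lies 11 mm behind it; z points along the fingers, y is the direction in which the jaws open and shut (so a half turn about z gives the same grasp; the last joint's range is limited). The gripper opens to 94 mm and grips with 3 to 60 N. Pads are 16 mm wide; open, the fingers measure 119 mm over their backs; the gripper's body (75 mm by 177 mm) begins 78 mm behind the grasp point.
Start: joints at [-1.259, 0.276, 1.505, -0, 1.361, -0.121], TCP at [0.241, -0.522, 0.213] pointing down, gripper open.
Joint ranges: [-2.89, 2.89], [-0.75, 2.08], [0.22, 2.7], [-1.18, 4.32], [0.11, 2.71], [-2.7, 2.7]. Speed limits (rad/s): [2.57, 2.57, 3.14, 3.14, 3.14, 3.14].

### API

Orientations are given as a rotation vector (axis times angle).
In Python, from rig import robot gives the robot as it stands.
- The arm moves only by the tool arm_command, never from a script. Its argument "steps" is a list of rows, each a list of 7 numbers: the shift along the tool's x, y, z in m, then the turn, a rotation vector about the tool's x, y, z in rad, then the closure in counts, from 0 (fully open) to 255 (shut). In form: [[tx, ty, tz, rx, ry, rz, gripper], ...]. A call has exactly 8 rows; each row shifts and turns the commanded pose from where the row before left it, along the tool's axes as they then stand; what a row does not reach is not made up. A row lasts 1/10 s, in which the tool goes at most 50 mm and 8.59 degrees, less where a joint would pass 70% of its speed; a pose out of reach is approached as far as the arm can. A call with a gripper value outside its range is refused whole. The fingers move at their own pace and stop on an object; the grip force is fixed at half the most. Time passes only in rows, so rows that do not move let the fingers close, or fill a call up. It gives the time, the measured TCP pose, the force and the opening at its end, in the units of the state.
- robot.read_state(): the state, without advancing time (a new reading comes with each control period).
- robot.camera(name): name is "scene" or "top"; returns a dict with "image" (384x512x3 uint8, blue, green, red), "range_z" (384x512 float32, m along the optical axis (not along the pixel's ray), 0 where there is no reading), "intrinsics" (3x3 intrinsics, pixels), "position" and "rotation" of the camera in the world. Camera axes: x right, y down, z forward; pixel columns grow to the right and rows downward; lengths in m; the calibration is good to about 2 mm. A picture is of the moment at which its call begins.
- robot.hand_in(): hands the job in, once; it reports no verdict.
The state is a dict: "time_s": time; "q": joint angles; "qvel": joint speeds; "tau": joint torques, N m; "ee_pos": TCP position; "orientation": TCP orientation; "wrist_force": force on the tool from outside, world axes, zero at the start; "torque": the same for the moment, N m; "grip_width": finger opening in m.
Only numpy, scipy, OpenCV 4.12 (cv2) and the standard library are available. Lean on these libraries where they do the work, as an engineer would, in place of code of your own. Each camera call takes 0.05 s, during which the arm holds its last target. There are 200 camera calls.

## Working session

There is one attempt and no reset: what is moved stays moved. The work goes in short steps, Python scripts to look and compute and a tool call to move; the robot and the scene stay as the last step left them, time stands still between calls to the robot, and variables do not carry over. Pictures are saved under pics/ and viewed, about 8 in all and at most 12, crops included, and the job is handed in when it is done.

Besides the shell and the picture viewer there is one more tool, called as name(argument=value, ...), one argument or row to a line, values as JSON. arm_command: Moves the arm, as the interface text tells. Its arguments: {"type":"object","properties":{"steps":{"type":"array","items":{"type":"array","items":{"type":"number"}}}},"required":["steps"]}

```bash
mkdir -p pics; ls
python3 - <<'E'
from rig import robot
import cv2,numpy as np
s=robot.read_state();print(s)
for n in("scene","top"):
    c=robot.camera(n);cv2.imwrite(f"pics/{n}0.png",c["image"]);np.savez(f"{n}0.npz",**c)
    print(n,c["intrinsics"],c["position"],c["rotation"])
E
```

```text
pics
{'time_s': 0.0, 'q': array([-1.25901200e+00,  2.76590169e-01,  1.50613332e+00,  3.76550778e-06,
        1.36068535e+00, -1.21027079e-01]), 'qvel': array([-0.00042963, -0.00045041, -0.00029772,  0.00149126,  0.00212199,
        0.00097846]), 'tau': array([ 2.64422371e-03, -4.04574680e+01, -2.37231374e+01,  7.03016203e-02,
        3.46562848e-02, -1.50503320e-04]), 'ee_pos': array([ 0.24097963, -0.5214545 ,  0.21260741]), 'orientation': array([-3.06655081e+00, -6.74175041e-01,  2.65778578e-04]), 'wrist_force': array([1.04578997, 0.10827027, 0.18788812]), 'torque': array([ 0.03126433, -0.00656562,  0.00260317]), 'grip_width': 0.09405349005593207}
scene [[457.66026379   0.         253.03428927]
 [  0.         457.66026379 192.39589711]
 [  0.           0.           1.        ]] [ 0.56293415 -0.83004581  0.93064812] [-2.43677832  0.03868934 -0.03089889]
top [[444.92830751   0.         253.7158751 ]
 [  0.         444.92830751 189.4475182 ]
 [  0.           0.           1.        ]] [ 0.3978354  -0.09754621  1.19788687] [-2.16603988  2.1143866  -0.17464249]
```

View pics/top0.png

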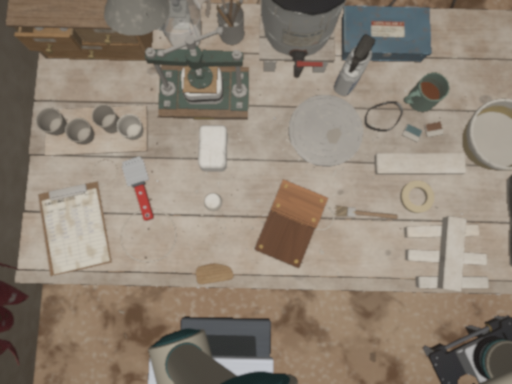

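View pics/scene0.png

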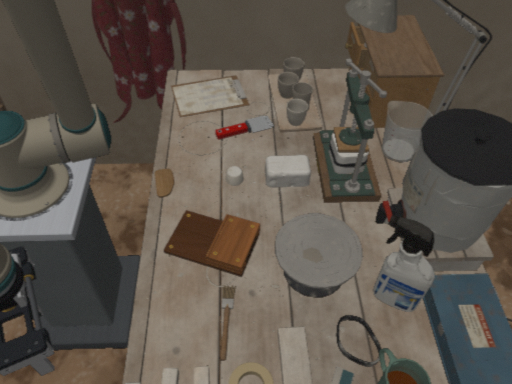

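The top view shows the scraper at about (140,188) with the blade up at (135,170), the slab at (212,147), the stopper at (212,201) and the dock at (292,222). The dock's block is on its upper right, around (299,205). The scene view agrees: handle (233,130), dock (212,242). Next I measure with colour masks and ranges.

```bash
cat > h.py <<'E'
import numpy as np,cv2
from scipy.spatial.transform import Rotation as R
def cloud(c):
    K=c["intrinsics"];z=c["range_z"];v,u=np.mgrid[:z.shape[0],:z.shape[1]]
    p=np.stack([(u-K[0,2])/K[0,0]*z,(v-K[1,2])/K[1,1]*z,z],-1)
    r=np.array(c["rotation"]);M=R.from_rotvec(r).as_matrix() if r.size==3 else r
    return p@M.T+c["position"]
def plane(c,uv,h):
    K=c["intrinsics"];M=R.from_rotvec(np.array(c["rotation"])).as_matrix()
    uv=np.atleast_2d(uv).astype(float)
    d=np.c_[(uv-K[:2,2])/[K[0,0],K[1,1]],np.ones(len(uv))]@M.T
    o=c["position"];return o+d*((h-o[2])/d[:,2])[:,None]
def big(m):
    n,l,s,_=cv2.connectedComponentsWithStats(m.astype(np.uint8));return l==1+np.argmax(s[1:,4])
def rect(c,m,h):
    """min-area rect of mask cast on plane z=h: centre, long size, short size, long-axis yaw deg"""
    cn=max(cv2.findContours(m.astype(np.uint8),0,cv2.CHAIN_APPROX_NONE)[0],key=len)[:,0]
    P=plane(c,cn,h)[:,:2]
    b=cv2.boxPoints(cv2.minAreaRect((P*1000).astype(np.float32)))
    e=[b[1]-b[0],b[2]-b[1]];e.sort(key=np.linalg.norm)
    return b.mean(0).round(1),np.linalg.norm(e[1]).round(1),np.linalg.norm(e[0]).round(1),np.degrees(np.arctan2(e[1][1],e[1][0])).round(2)
E
python3 - <<'E'
from h import *
boxes={"scene":dict(dock=(160,205,265,280),scr=(210,110,278,142)),"top":dict(dock=(250,175,332,270),scr=(118,150,160,225))}
out=[]
for n in boxes:
    c=dict(np.load(n+"0.npz"));P=cloud(c);I=c["image"];hsv=cv2.cvtColor(I,cv2.COLOR_BGR2HSV)
    print(n,"table z",np.median(P[200:260,180:240,2]) if n=="top" else np.median(P[300:340,170:200,2]))
    x0,y0,x1,y1=boxes[n]["dock"];w=np.zeros(I.shape[:2],bool);w[y0:y1,x0:x1]=1
    brown=w&(hsv[...,1]>90);brown=big(brown);Z=P[...,2]
    for nm,m,h in(("block",big(brown&(Z>.035)&(Z<.055)),.046),("board",big(brown&(Z>.008)&(Z<.022)),.014)):
        print(nm,m.sum(),"z",np.median(Z[m]).round(4),rect(c,m,h), "centroid",P[m].mean(0).round(4))
    x0,y0,x1,y1=boxes[n]["scr"];w[:]=0;w[y0:y1,x0:x1]=1
    red=big(w&(hsv[...,1]>140)&((hsv[...,0]<12)|(hsv[...,0]>168)))
    print("handle",red.sum(),np.percentile(Z[red],[50,90]).round(4),rect(c,red,.018))
    bl=w&~red&(hsv[...,1]<60)&(Z>.006)&(Z<.03)
    if bl.any():
        bl=big(bl);print("blade",bl.sum(),rect(c,bl,.012))
    print("slab/stop ",)
c=dict(np.load("top0.npz"));
for nm,uv,h in(("slab",[[199,125],[226,125],[226,170],[199,170]],.055),("stop",[[212,201]],.033)):print(nm,plane(c,uv,h).round(3))
a=cv2.resize(c["image"][140:275,110:340],None,fx=3.2,fy=3.2,interpolation=2);cv2.imwrite("pics/crop1.png",a)
E
```

```text
scene table z -4.049356068969168e-05
block 1838 z 0.0458 (array([ 550.4, -223.9], dtype=float32), np.float32(135.5), np.float32(89.7), np.float32(68.83)) centroid [ 0.5499 -0.2259  0.0456]
board 1963 z 0.0139 (array([ 497.4, -202.5], dtype=float32), np.float32(197.2), np.float32(132.3), np.float32(-21.24)) centroid [ 0.4566 -0.1926  0.0139]
handle 278 [0.0201 0.0236] (array([547.2, 188.5], dtype=float32), np.float32(97.5), np.float32(40.7), np.float32(20.66))
blade 337 (array([629.6, 222.7], dtype=float32), np.float32(79.1), np.float32(62.5), np.float32(18.86))
slab/stop 
top table z -0.0005495548663251304
block 1596 z 0.0458 (array([ 548.1, -218.9], dtype=float32), np.float32(126.6), np.float32(87.9), np.float32(68.75)) centroid [ 0.5478 -0.2183  0.0458]
board 1935 z 0.0139 (array([ 459.2, -183.6], dtype=float32), np.float32(124.5), np.float32(111.3), np.float32(68.7)) centroid [ 0.4583 -0.1841  0.0139]
handle 230 [0.0211 0.0243] (array([546.1, 193.8], dtype=float32), np.float32(93.7), np.float32(23.7), np.float32(19.86))
blade 583 (array([626.9, 224.1], dtype=float32), np.float32(79.5), np.float32(60.1), np.float32(20.57))
slab/stop 
slab [[ 0.751  0.05   0.055]
 [ 0.753 -0.022  0.055]
 [ 0.631 -0.026  0.055]
 [ 0.629  0.045  0.055]]
stop [[0.551 0.009 0.033]]
```

View pics/crop1.png

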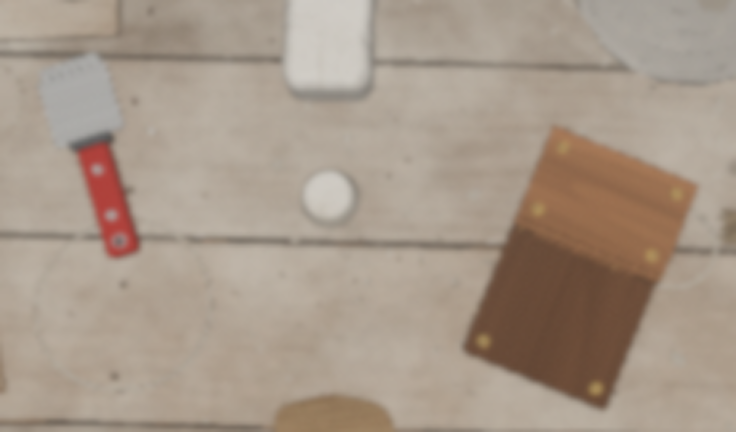

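The crop confirms the scene. The scraper handle's yaw is about 20°, with its origin near (0.550, 0.194). The dock's yaw is about -21.2°, with its origin near (0.497, -0.201). The stopper and slab lie between them, so I will carry the scraper above both. First I go over the handle, turning the tool to yaw 20.3° (tool z +0.08).

arm_command(
  steps=[
    [0, 0, 0, 0, 0, 0.08, 0],
    [0.033, -0.033, 0, 0, 0, 0, 0],
    [0.033, -0.033, 0, 0, 0, 0, 0],
    [0.033, -0.033, 0, 0, 0, 0, 0],
    [0.033, -0.033, 0, 0, 0, 0, 0],
    [0.033, -0.033, 0, 0, 0, 0, 0],
    [0.033, -0.033, 0, 0, 0, 0, 0],
    [0.033, -0.033, 0, 0, 0, 0, 0],
  ],
)

```text
time_s: 0.9
ee_pos: [0.3783, -0.2235, 0.2133]
orientation: [-3.093, -0.55, 0.0]
wrist_force: [1.1, -0.2, 0.3]
grip_width: 0.0942
```

arm_command(
  steps=[
    [0.033, -0.033, 0, 0, 0, 0, 0],
    [0.033, -0.033, 0, 0, 0, 0, 0],
    [0.033, -0.033, 0, 0, 0, 0, 0],
    [0.033, -0.033, 0, 0, 0, 0, 0],
    [0.033, -0.033, 0, 0, 0, 0, 0],
    [0.033, -0.033, 0, 0, 0, 0, 0],
    [0.033, -0.033, 0, 0, 0, 0, 0],
    [0.033, -0.033, 0, 0, 0, 0, 0],
  ],
)

```text
time_s: 1.7
ee_pos: [0.5348, 0.1155, 0.2131]
orientation: [3.092, 0.552, -0.001]
wrist_force: [0.1, -0.2, -0.5]
grip_width: 0.0943
```

arm_command(
  steps=[
    [0.033, -0.033, 0.02, 0, 0, 0, 0],
    [0.03, -0.035, 0.02, 0, 0, 0, 0],
    [0, 0, 0.03, 0, 0, 0, 0],
    [0, 0, 0.03, 0, 0, 0, 0],
    [0, 0, 0.02, 0, 0, 0, 0],
    [0, 0, 0, 0, 0, 0, 0],
    [0, 0, 0, 0, 0, 0, 0],
    [0, 0, 0, 0, 0, 0, 0],
  ],
)

```text
time_s: 2.5
ee_pos: [0.571, 0.1984, 0.0952]
orientation: [-3.093, -0.551, -0.004]
wrist_force: [0.6, -1.3, 0.2]
grip_width: 0.0942
```

```bash
cat >> h.py <<'E'
def goto(s,xyz,yaw):
    """world delta from measured pose to xyz(m), expressed in tool axes (at present), and tool-z turn to yaw(deg)"""
    M=R.from_rotvec(s["orientation"]).as_matrix();y=np.degrees(np.arctan2(M[1,0],M[0,0]))
    print("t",s["time_s"],"pos",s["ee_pos"].round(4),"yaw",y.round(2),"tilt z",M[:,2].round(4),"F",s["wrist_force"].round(1),"w",round(s["grip_width"],4))
    print(" tool shift",(M.T@(np.array(xyz)-s["ee_pos"])).round(4),"rz",np.radians(y-yaw).round(4))
E
python3 - <<'E'
from rig import robot
from h import *
goto(robot.read_state(),[.5686,.2006,.011],20.3)
c=robot.camera("scene");I=c["image"];cv2.imwrite("pics/c2.png",cv2.resize(I[60:200,140:360],None,fx=3,fy=3,interpolation=2))
E
```

```text
t 2.5 pos [0.571  0.1984 0.0952] yaw 20.2 tilt z [ 2.5e-03  5.0e-04 -1.0e+00] F [ 0.6 -1.3  0.2] w 0.0942
 tool shift [-0.0016 -0.0029  0.0842] rz -0.0017
```

View pics/c2.png

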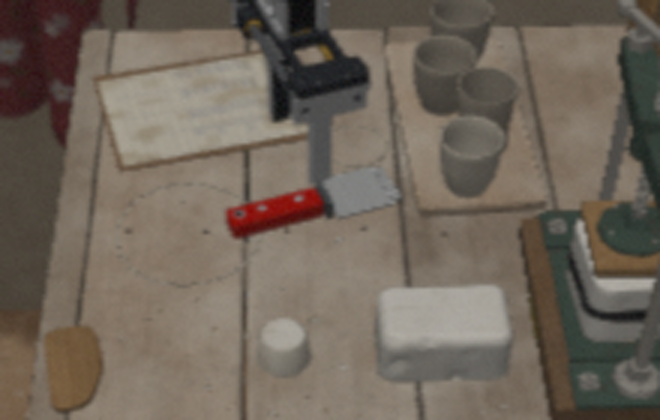

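The open gripper hangs over the handle's front end: the near finger's tip is at crop (320,185) and the bolster at (328,200). Now I descend and close.

arm_command(
  steps=[
    [-0.002, -0.003, 0.02, 0, 0, 0, 0],
    [0, 0, 0.025, 0, 0, 0, 0],
    [0, 0, 0.02, 0, 0, 0, 0],
    [0, 0, 0.01, 0, 0, 0, 0],
    [0, 0, 0.008, 0, 0, 0, 0],
    [0, 0, 0, 0, 0, 0, 0],
    [0, 0, 0, 0, 0, 0, 0],
    [0, 0, 0, 0, 0, 0, 120],
  ],
)

```text
time_s: 3.35
ee_pos: [0.5679, 0.2005, 0.0119]
orientation: [3.093, 0.551, 0.003]
wrist_force: [-1.5, 0.4, -0.2]
grip_width: 0.0891
```

arm_command(
  steps=[
    [0, 0, 0, 0, 0, 0, 255],
    [0, 0, 0, 0, 0, 0, 255],
    [0, 0, 0, 0, 0, 0, 255],
    [0, 0, 0, 0, 0, 0, 255],
    [0, 0, 0, 0, 0, 0, 255],
    [0, 0, 0, 0, 0, 0, 255],
    [0, 0, 0, 0, 0, 0, 255],
    [0, 0, 0, 0, 0, 0, 255],
  ],
)

```text
time_s: 4.15
ee_pos: [0.5668, 0.2005, 0.0108]
orientation: [-3.093, -0.551, 0.0]
wrist_force: [-0.1, 0.4, -0.1]
grip_width: 0.0278
```

Run:
```python
from rig import robot
from h import *
goto(robot.read_state(),[.5686,.2006,.011],20.3)
c=robot.camera("scene");I=c["image"];cv2.imwrite("pics/c3.png",cv2.resize(I[80:180,180:320],None,fx=5,fy=5,interpolation=2))
```

```text
t 4.15 pos [0.5668 0.2005 0.0108] yaw 20.2 tilt z [-3.e-04  2.e-04 -1.e+00] F [-0.1  0.4 -0.1] w 0.0278
 tool shift [ 0.0017  0.0006 -0.0002] rz -0.0017
```

View pics/c3.png

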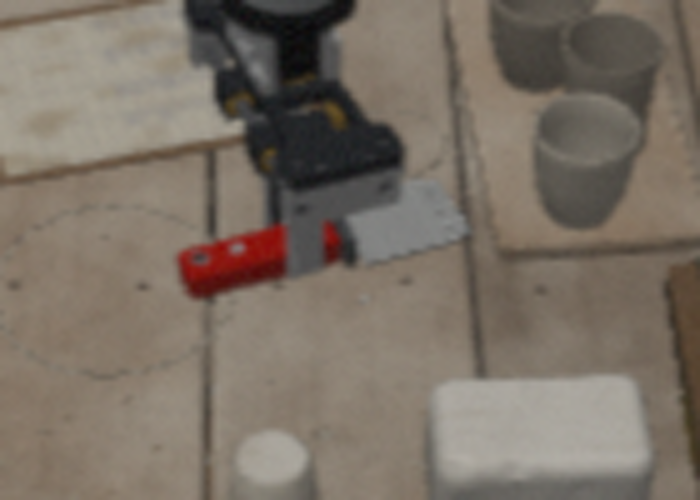

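The handle is gripped at 27.8 mm opening, with the finger at crop (305,250) just behind the bolster at (347,243). Next I lift, turn to the dock's yaw and carry the scraper over to in front of the slot.

arm_command(
  steps=[
    [0, 0, -0.01, 0, 0, 0, 255],
    [0, 0, -0.03, 0, 0, 0, 255],
    [0, 0, -0.04, 0, 0, 0, 255],
    [0, 0, -0.03, 0, 0, 0.145, 255],
    [0, 0, 0, 0, 0, 0.145, 255],
    [0, 0, 0, 0, 0, 0.145, 255],
    [0, 0, 0, 0, 0, 0.145, 255],
    [0, 0, 0, 0, 0, 0.145, 255],
  ],
)

```text
time_s: 5.0
ee_pos: [0.5668, 0.2002, 0.1214]
orientation: [3.085, -0.59, 0.0]
wrist_force: [-0.2, 1.0, -1.3]
grip_width: 0.0278
```

arm_command(
  steps=[
    [-0.004, 0.03, 0, 0, 0, 0, 255],
    [-0.004, 0.045, 0, 0, 0, 0, 255],
    [-0.004, 0.045, 0, 0, 0, 0, 255],
    [-0.004, 0.045, 0, 0, 0, 0, 255],
    [-0.004, 0.045, 0, 0, 0, 0, 255],
    [-0.004, 0.045, 0, 0, 0, 0, 255],
    [-0.004, 0.045, 0, 0, 0, 0, 255],
    [-0.004, 0.045, 0, 0, 0, 0, 255],
  ],
)

```text
time_s: 5.8
ee_pos: [0.4106, -0.1108, 0.1215]
orientation: [3.087, -0.58, 0.001]
wrist_force: [1.1, -0.1, -1.9]
grip_width: 0.0281
```

arm_command(
  steps=[
    [-0.004, 0.035, 0, 0, 0, 0, 255],
    [0, 0.02, 0, 0, 0, 0, 255],
    [0, 0, 0.02, 0, 0, 0, 255],
    [0, 0, 0.02, 0, 0, 0, 255],
    [0, 0, 0.01, 0, 0, 0, 255],
    [0, 0, 0, 0, 0, 0, 255],
    [0, 0, 0, 0, 0, 0, 255],
    [0, 0, 0, 0, 0, 0, 255],
  ],
)

```text
time_s: 6.6
ee_pos: [0.3888, -0.1594, 0.0717]
orientation: [3.087, -0.58, 0.003]
wrist_force: [-0.2, 0.0, -0.7]
grip_width: 0.0277
```

```bash
cat > look.py <<'E'
import sys
from rig import robot
from h import *
n=sys.argv[1]
goto(robot.read_state(),[.388,-.159,.027],-21.2)
for k in("scene","top"):
    c=robot.camera(k);np.savez(k+n,**c)
    I=c["image"]
    a=I[180:300,140:280] if k=="scene" else I[175:295,230:370]
    cv2.imwrite(f"pics/{k}{n}.png",a)
a=np.hstack([cv2.imread(f"pics/{k}{n}.png") for k in("scene","top")])
cv2.imwrite(f"pics/both{n}.png",cv2.resize(a,None,fx=2.8,fy=2.8,interpolation=2))
E
python3 look.py 4
```

```text
t 6.6 pos [ 0.3888 -0.1594  0.0717] yaw -21.29 tilt z [ 0.0016 -0.0011 -1.    ] F [-0.2  0.  -0.7] w 0.0277
 tool shift [-0.001  -0.0001  0.0447] rz -0.0016
```

View pics/both4.png

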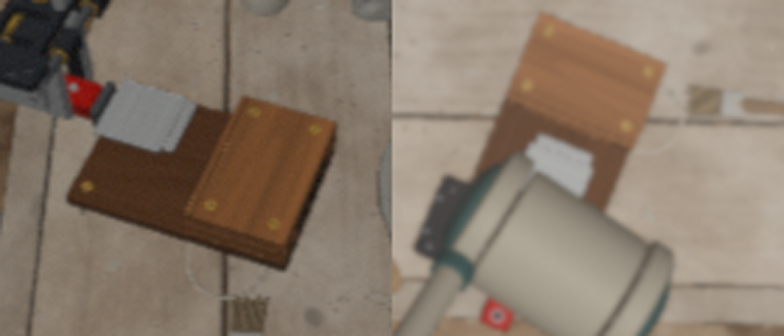

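The gripper holds the scraper above the board. In the left half (scene view) the blade is at (145,115) and the block face at (215,155); in the right half (top view) the blade tip is at (560,150), heading for the block. Next I measure the blade against the block in each camera.

Run:
```python
from h import *
D=np.array([497.5,-199.9]);a=np.radians(-21.2);ex=np.array([np.cos(a),np.sin(a)]);ey=np.array([-ex[1],ex[0]])
bx={"scene4":(170,205,212,236),"top4":(275,219,303,247)}
for n,(x0,y0,x1,y1) in bx.items():
    c=dict(np.load(n+".npz"));P=cloud(c);h=cv2.cvtColor(c["image"],cv2.COLOR_BGR2HSV)
    m=np.zeros(P.shape[:2],bool);m[y0:y1,x0:x1]=1
    m=big(m&(h[...,1]<50)&(h[...,2]>120)&(abs(P[...,2]-.074)<.02))
    r=rect(c,m,.074);q=P[m];L=np.c_[(q[:,:2]*1000-D)@ex,(q[:,:2]*1000-D)@ey]
    A=np.c_[L,np.ones(len(L))];s=np.linalg.lstsq(A,q[:,2]*1000,rcond=None)[0]
    print(n,m.sum(),r,"dock xy",((r[0]-D)@ex).round(1),((r[0]-D)@ey).round(1),"x",np.percentile(L[:,0],[1,99]).round(1),"y",np.percentile(L[:,1],[1,99]).round(1),"z med",np.median(q[:,2]).round(4),"slope x,y deg",np.degrees(s[:2]).round(2))
    for lo,hi in((-80,-60),(-60,-40),(-40,-20),(-20,0)):
        k=(L[:,0]>lo)&(L[:,0]<hi)
        if k.sum()>20:print("  ",lo,"z",np.median(q[k,2]).round(4),"ymid",np.mean(np.percentile(L[k,1],[2,98])).round(1))
```

```text
scene4 546 (array([ 453.8, -185.5], dtype=float32), np.float32(65.3), np.float32(59.3), np.float32(-20.64)) dock xy -45.9 -2.4 x [-77.7 -13.4] y [-31.3  26.7] z med 0.0742 slope x,y deg [ 0.27 -0.03]
   -80 z 0.074 ymid -2.1
   -60 z 0.0741 ymid -3.0
   -40 z 0.074 ymid -2.1
   -20 z 0.0749 ymid -2.2
top4 300 (array([ 469. , -190.7], dtype=float32), np.float32(59.6), np.float32(37.2), np.float32(69.01)) dock xy -29.9 -1.7 x [-47.6 -11.6] y [-30.8  26.7] z med 0.0739 slope x,y deg [-0.22 -0.55]
   -60 z 0.0746 ymid -7.0
   -40 z 0.0736 ymid -1.9
   -20 z 0.0742 ymid -1.2
```

The blade is level and 2 mm off the slot's centre line (dock y -2), with its tip 24 mm short of the block. I correct sideways, lower to about 1.5 mm above the board, then insert most of the way.

arm_command(
  steps=[
    [0, -0.002, 0.02, 0, 0, 0, 255],
    [0, 0, 0.015, 0, 0, 0, 255],
    [0, 0, 0.01, 0, 0, 0, 255],
    [0, 0, 0, 0, 0, 0, 255],
    [0, 0, 0, 0, 0, 0, 255],
    [0.012, 0, 0, 0, 0, 0, 255],
    [0.012, 0, 0, 0, 0, 0, 255],
    [0, 0, 0, 0, 0, 0, 255],
  ],
)

```text
time_s: 7.5
ee_pos: [0.4146, -0.1679, 0.0266]
orientation: [3.086, -0.581, 0.007]
wrist_force: [-0.4, -0.2, -1.1]
grip_width: 0.0276
```

```bash
python3 look.py 5
```

```text
t 7.5 pos [ 0.4146 -0.1679  0.0266] yaw -21.32 tilt z [ 0.0043 -0.0025 -1.    ] F [-0.4 -0.2 -1.1] w 0.0276
 tool shift [-0.028   0.0013 -0.0005] rz -0.0021
```

View pics/both5.png

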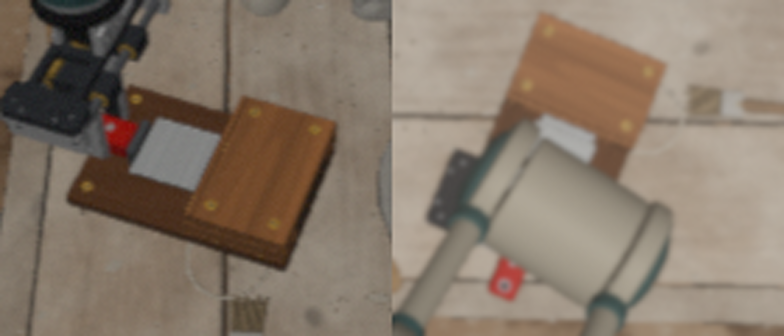

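The tip is at the mouth, at left-half (215,150), with the blade central and parallel and no contact force. I insert a further 60 mm.

arm_command(
  steps=[
    [0.008, 0, 0, 0, 0, 0, 255],
    [0.008, 0, 0, 0, 0, 0, 255],
    [0.008, 0, 0, 0, 0, 0, 255],
    [0.008, 0, 0, 0, 0, 0, 255],
    [0.008, 0, 0, 0, 0, 0, 255],
    [0.008, 0, 0, 0, 0, 0, 255],
    [0.008, 0, 0, 0, 0, 0, 255],
    [0, 0, 0, 0, 0, 0, 255],
  ],
)

```text
time_s: 8.4
ee_pos: [0.4648, -0.1872, 0.0259]
orientation: [3.087, -0.581, 0.003]
wrist_force: [-0.5, -0.6, -2.5]
grip_width: 0.0277
```

```bash
python3 look.py 6
```

```text
t 8.4 pos [ 0.4648 -0.1872  0.0259] yaw -21.32 tilt z [ 1.5e-03 -9.0e-04 -1.0e+00] F [-0.5 -0.6 -2.5] w 0.0277
 tool shift [-0.0818  0.0017 -0.0012] rz -0.0021
```

View pics/both6.png

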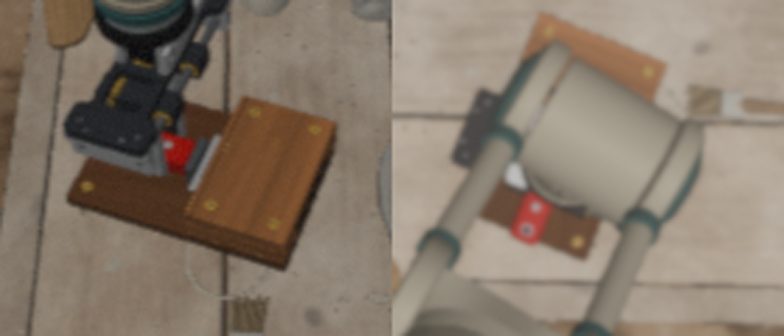

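Most of the blade is in. About 13 mm shows between the bolster at left-half (197,158) and the block face at (212,160). I advance 10 mm more while lowering slightly.

arm_command(
  steps=[
    [0.003, 0, 0, 0, 0, 0, 255],
    [0.003, 0, 0, 0, 0, 0, 255],
    [0.003, 0, 0, 0, 0, 0, 255],
    [0.001, 0, 0, 0, 0, 0, 255],
    [0, 0, 0, 0, 0, 0, 255],
    [0, 0, 0.0005, 0, 0, 0, 255],
    [0, 0, 0.0005, 0, 0, 0, 255],
    [0, 0, 0, 0, 0, 0, 255],
  ],
)

```text
time_s: 9.3
ee_pos: [0.4724, -0.19, 0.0249]
orientation: [3.087, -0.581, -0.0]
wrist_force: [0.1, -0.0, 0.4]
grip_width: 0.0279
```

arm_command(
  steps=[
    [0.001, 0, 0, 0, 0, 0, 255],
    [0, 0, 0, 0, 0, 0, 255],
    [0.001, 0, 0, 0, 0, 0, 255],
    [0, 0, 0, 0, 0, 0, 255],
    [0, 0, 0, 0, 0, 0, 255],
    [0, 0, 0, 0, 0, 0, 255],
    [0, 0, 0, 0, 0, 0, 255],
    [0, 0, 0, 0, 0, 0, 255],
  ],
)

```text
time_s: 10.1
ee_pos: [0.4743, -0.1907, 0.0249]
orientation: [3.087, -0.581, -0.0]
wrist_force: [-0.8, 0.7, 0.7]
grip_width: 0.0278
```

arm_command(
  steps=[
    [0.001, 0, 0, 0, 0, 0, 255],
    [0, 0, 0, 0, 0, 0, 255],
    [0.001, 0, 0, 0, 0, 0, 255],
    [0, 0, 0, 0, 0, 0, 255],
    [0.001, 0, 0, 0, 0, 0, 255],
    [0, 0, 0, 0, 0, 0, 255],
    [0, 0, 0, 0, 0, 0, 255],
    [0, 0, 0, 0, 0, 0, 255],
  ],
)

```text
time_s: 10.9
ee_pos: [0.4756, -0.1912, 0.0247]
orientation: [-3.087, 0.581, 0.005]
wrist_force: [-5.6, 1.7, 2.6]
grip_width: 0.0277
```

arm_command(
  steps=[
    [0.001, 0, 0, 0, 0, 0, 255],
    [0, 0, 0, 0, 0, 0, 255],
    [0.001, 0, 0, 0, 0, 0, 255],
    [0, 0, 0, 0, 0, 0, 255],
    [0, 0, 0, 0, 0, 0, 255],
    [0, 0, 0, 0, 0, 0, 255],
    [0, 0, 0, 0, 0, 0, 255],
    [0, 0, 0, 0, 0, 0, 255],
  ],
)

```text
time_s: 11.7
ee_pos: [0.4756, -0.1912, 0.0247]
orientation: [-3.086, 0.58, 0.011]
wrist_force: [-7.9, 2.2, 6.5]
grip_width: 0.0275
```

The motion has stopped against about 8 N along the insertion direction, which fits the shoulder being on the block. I check by picture.

```bash
python3 look.py 7
```

```text
t 11.7 pos [ 0.4756 -0.1912  0.0247] yaw -21.29 tilt z [-0.0066  0.0025 -1.    ] F [-7.9  2.2  6.5] w 0.0275
 tool shift [-0.0933  0.0018 -0.0017] rz -0.0016
```

View pics/both7.png

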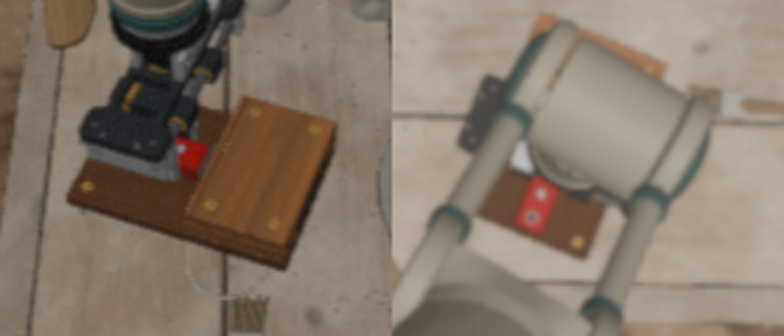

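The bolster is flush with the block face at left-half (213,160) and no blade shows. I ease the push slightly, open, and withdraw straight up and back.

arm_command(
  steps=[
    [-0.001, 0, 0, 0, 0, 0, 255],
    [0, 0, 0, 0, 0, 0, 255],
    [0, 0, 0, 0, 0, 0, 150],
    [0, 0, 0, 0, 0, 0, 50],
    [0, 0, 0, 0, 0, 0, 0],
    [0, 0, 0, 0, 0, 0, 0],
    [0, 0, 0, 0, 0, 0, 0],
    [0, 0, 0, 0, 0, 0, 0],
  ],
)

```text
time_s: 12.6
ee_pos: [0.4784, -0.1923, 0.0249]
orientation: [3.087, -0.581, 0.001]
wrist_force: [0.7, 0.6, -0.4]
grip_width: 0.0724
```

arm_command(
  steps=[
    [0, 0, -0.01, 0, 0, 0, 0],
    [0, 0, -0.03, 0, 0, 0, 0],
    [0, 0, -0.04, 0, 0, 0, 0],
    [0, 0, -0.04, 0, 0, 0, 0],
    [0, 0, -0.04, 0, 0, 0, 0],
    [-0.045, 0, 0, 0, 0, 0, 0],
    [-0.045, 0, 0, 0, 0, 0, 0],
    [-0.045, 0, 0, 0, 0, 0, 0],
  ],
)

```text
time_s: 13.4
ee_pos: [0.3512, -0.1426, 0.1857]
orientation: [3.087, -0.581, 0.002]
wrist_force: [-0.6, 0.1, 0.3]
grip_width: 0.0941
```

arm_command(
  steps=[
    [0, 0.045, 0, 0, 0, 0, 0],
    [0, 0.045, 0, 0, 0, 0, 0],
    [0, 0.045, 0, 0, 0, 0, 0],
    [0, 0.045, 0, 0, 0, 0, 0],
    [0, 0.045, 0, 0, 0, 0, 0],
    [0, 0.03, 0, 0, 0, 0, 0],
    [0, 0, 0, 0, 0, 0, 0],
    [0, 0, 0, 0, 0, 0, 0],
  ],
)

```text
time_s: 14.2
ee_pos: [0.2594, -0.3804, 0.1851]
orientation: [-3.086, 0.583, -0.0]
wrist_force: [-0.6, 0.1, 0.4]
grip_width: 0.0936
```

```bash
python3 look.py 8
python3 - <<'E'
from h import *
D=np.array([497.5,-199.9]);a=np.radians(-21.2);ex=np.array([np.cos(a),np.sin(a)]);ey=np.array([-ex[1],ex[0]])
for n in("scene","top"):
    c=dict(np.load(n+"8.npz"));P=cloud(c);h=cv2.cvtColor(c["image"],cv2.COLOR_BGR2HSV)
    m=(h[...,1]>140)&((h[...,0]<6)|(h[...,0]>168))&(np.linalg.norm(P[...,:2]*1000-D,axis=-1)<130)
    m=big(m);r=rect(c,m,.036);print(n,r,"dock xy",((r[0]-D)@ex).round(1),((r[0]-D)@ey).round(1),"z",np.median(P[m][:,2]).round(4))
    o=dict(np.load(n+"0.npz"));d=abs(c["image"].astype(int)-o["image"]).max(2)>60
    b=[(262,150,312,190),(225,162,246,188),(215,282,240,362)] if n=="scene" else [(195,120,230,173),(202,190,222,212),(332,203,400,224)]
    print(" changed px slab,stopper,brush",[int(d[y0:y1,x0:x1].sum()) for x0,y0,x1,y1 in b])
E
```

```text
t 14.2 pos [ 0.2594 -0.3804  0.1851] yaw -21.41 tilt z [ 2.e-04  9.e-04 -1.e+00] F [-0.6  0.1  0.4] w 0.0936
 tool shift [ 0.0389 -0.2529  0.1583] rz -0.0037
scene (array([ 456. , -190.7], dtype=float32), np.float32(95.6), np.float32(37.5), np.float32(-20.84)) dock xy -42.0 -6.4 z 0.0347
 changed px slab,stopper,brush [0, 0, 0]
top (array([ 454.7, -183. ], dtype=float32), np.float32(94.9), np.float32(28.7), np.float32(-21.56)) dock xy -46.0 0.3 z 0.035
 changed px slab,stopper,brush [0, 0, 0]
```

View pics/both8.png

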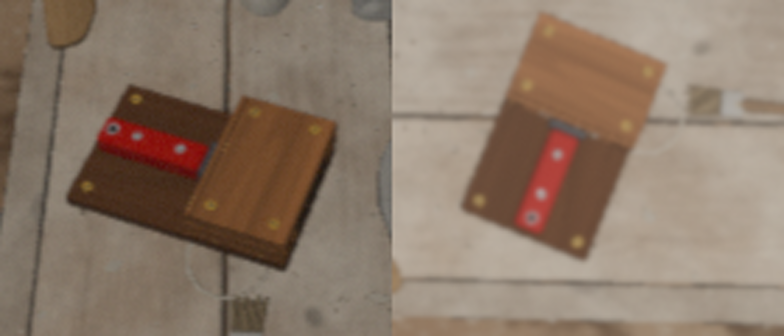

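The tool is clear and the scraper lies in the dock. The bolster is at right-half (568,128), against the block, and the bystanders' pixels have not changed. I zoom in once on the shoulder line.

Run:
```python
import numpy as np,cv2
s=np.load("scene8.npz")["image"][215:255,190:230];t=np.load("top8.npz")["image"][205:245,270:310]
cv2.imwrite("pics/z9.png",cv2.resize(np.hstack([s,t]),None,fx=10,fy=10,interpolation=2))
```

```text
(no output)
```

View pics/z9.png

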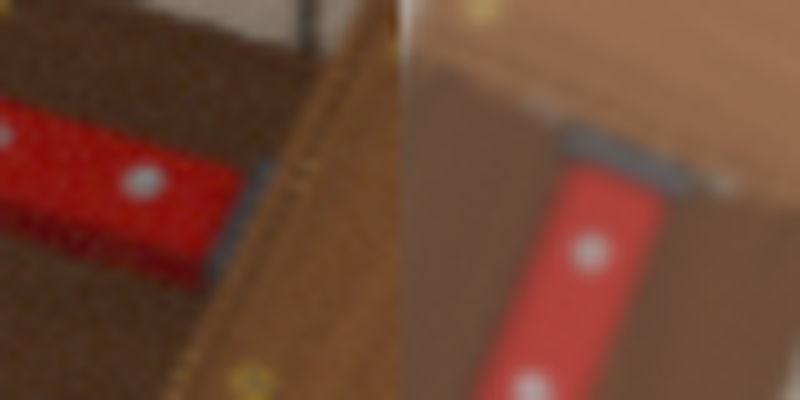

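The dark bolster meets the block's edge in both views with no visible gap. At right-half (540,100) and (720,180) there are only faint specks of blade root at the chamfered mouth. I hand in.

```bash
python3 -c "
from rig import robot
print(robot.hand_in())"
```

```text
the job is handed in; nothing more can be done
None
```

The scraper is in the dock: I slid the blade in until it stopped and let go, then withdrew clear. I handed in at about 14 s of the 38 s.

- **Blade home:** the push stopped dead at about 8 N, which I take as the shoulder meeting the block. Close-ups show the bolster at the block's face with no visible gap. Faint specks of the blade's root show at the chamfered mouth, so a gap of up to about 1 mm can't be ruled out.
- **Handle on the board:** its top reads about 35 mm by range, against 36 mm expected. Its yaw is within about 0.5° of the dock's.
- **Handle position:** the two cameras disagree by a few millimetres. Along the dock they give -42 and -46 mm, against -43.5 mm expected. Across it they give -6.4 and +0.3 mm; the -6.4 mm from the scene camera is biased because that view also catches the handle's side face.
- **Bystanders:** the slab, stopper and brush show no changed pixels in either view.

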